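Load the phone carrier into the press jig and hold the press arm over its pins

ROBOT

A 6-joint arm with a two-finger parallel gripper is mounted at the origin on a cart in front of the work surface, level with it; the furniture and walls round the work are solid. World frame = base frame: x ahead of the robot, y to its left, z up, the work surface at z = 0. Lengths are in m, angles in rad, forces in N, time in s.
With the tool pointing down it reaches from about 0.375 to 0.975 m from the base axis. Payload 3.8 kg.
Tool frame: the origin (TCP) lies on the centre line of the jaws, within the pads' length; the fingertips stand 25 mm ahead of it and the grasp point (between the pads) lies 6 mm ahead of it; z points along the fingers, y is the line along which they close (so a half turn about z gives the same grasp; the last joint's range is limited). The gripper opens to 85 mm and grips with 20 to 120 N. Pads are 22 mm wide; open, the fingers measure 114 mm over their backs; the gripper's body (76 mm by 85 mm) begins 54 mm behind the grasp point. The pads swing forward as they close: fully open they stand 13 mm farther back than shut.
Start: joints at [-1.273, 0.264, 1.604, -0, 1.274, -0.037], TCP at [0.222, -0.638, 0.256] pointing down, gripper open.
Joint ranges: [-2.63, 2.63], [-0.94, 2.18], [0.31, 2.57], [-1.31, 4.45], [0, 2.66], [-2.55, 2.55]. Speed limits (rad/s): [2.57, 2.57, 3.14, 3.14, 3.14, 3.14].

INTERFACE

Orientations are given as a rotation vector (axis times angle).
In Python, from workcell import bot gives the robot as it stands. The module is installed in compiled form; this text tells all that it offers.
- The arm moves only by the tool play_rows, never from a script. Its argument "commands" is a list that holds one entry, the list of rows, each a list of 7 numbers: the shift along the tool's x, y, z as a fraction of full scale, then the turn, a rotation vector about the tool's x, y, z as a fraction of full scale, then the closure, from -1 (fully open) to 1 (shut). A call has 1 to 8 rows; each row is the pose to reach, as a shift and turn from the pose commanded when the call began, along the tool's axes at that moment, turning the shorter way round; what a row does not reach only later rows make up. Full scale, the value 1, is 60 cm for a shift and 180 degrees for a turn. A row lasts 1/10 s, in which the tool goes at most 50 mm and 8.59 degrees, less where a joint would pass 70% of its speed; a pose out of reach is approached as far as the arm can. A call with a number of a shift or a turn outside -1 to 1 is refused whole. A call with a gripper value outside its range is refused whole. The fingers move at their own pace and stop on an object; "force" is the grip in N (left out, the last holds). Time passes only in rows, so rows that repeat a pose let the fingers close. It gives the time, the measured TCP pose, the force, the opening and the grip force at its end, in the units of the state.
- bot.read_state(): the state, without advancing time (a new reading comes with each control period).
- bot.read_camera(name): name is "scene" or "top"; returns the picture (420x560x3 uint8, blue, green, red); there is no depth.
- bot.camera_params(name): a dict with "fov_y" (degrees; the focal length in pixels is half the picture's height over the tangent of half this angle, whatever the lens; pixels are square), "cx", "cy" (the principal point, pixels), "rvec" (rotation vector, rad) and "tvec" (3), from world to camera coordinates, as OpenCV has them. Camera axes: x right, y down, z forward; pixel columns grow to the right and rows downward; lengths in m; the calibration is good to about 2 mm. A picture is of the moment at which its call begins. camera_params takes no time and is no camera call.
- bot.finish_job(): hands the job in; it is judged then, once.
The state is a dict: "time": time; "q": joint angles; "joint_vel": joint speeds; "joint_torque": joint torques, N m; "tool_pos": TCP position; "tcp_rot": TCP orientation; "wrist_force": force on the tool from outside, world axes, zero at the start; "torque": the same for the moment, N m; "width": opening from 0.0 (shut) to 1.0 (fully open); "grip_force": force on a finger pad.
Only numpy, scipy, OpenCV 4.12 (cv2) and the standard library are available. Lean on these libraries where they do the work, as an engineer would, in place of code of your own. Each camera call takes 0.05 s, during which the arm holds its last target. There are 200 camera calls.

TASK

Slide the black carrier with the phone lying in it under the lips of the press jig until it is fully home against the end stop. Then pick up the green press arm at its balance point and finish while still holding it, level and still, above the jig: its two holes straight over the two upright pins, its pad over the phone, about 2 cm of air between the pin tips and the underside of its foot, so that I can stick a fresh pad on before we lower it. Do not let the arm touch the jig, the carrier or the phone, and leave the other things on the bench alone.

Things in the scene. Friction and masses are not known exactly. Their poses are not given: they have to be found in the camera images.
- jig: Aluminium press jig fixed on the bench; origin on the bench, 88 mm before jig_stop; axes as jig_stop. Two rails run 168 mm back from the stop, then flare outward for 34 mm to a 130 mm wide mouth. The slot between them is 103 mm wide; lips overhang it 6 mm each side, underside 8 mm, top 14 mm above the bench, as are stop and flares. The slot's floor is the bench itself.
- jig_stop (a point): Middle of the inner face of the jig's end stop, 3 mm above the bench. x points along the slot's middle line, the way the carrier slides in; z up. The carrier is home when its tab is 196 mm short of this point along the slot (x = -196 mm, y = 0).
- jig_pins (a point): Midway between the tips of the jig's two upright steel pins, 42 mm above the bench; axes as jig_stop. The pins (10 mm thick, 22 mm long) stand at x = -20 and +20 mm on a 74 x 60 mm pedestal, 20 mm high, beside the slot. The slot's middle line, and the phone's middle when home, is 104 mm away in +y.
- carrier: Black plastic carrier, flat on the bench, outside the slot at first; origin on its underside 108 mm ahead of the tab; axes as tab. Plate 100 mm wide, 5 mm thick; its nose (88 mm wide for the last 6 mm) is 196 mm ahead of the tab. Pocket walls 13 mm high, 85 mm wide outside, begin 28 mm ahead of the tab. With the phone it weighs 0.46 kg; it slides on the bench.
- tab (a point): Centre of the yellow upright thumb tab at the carrier's rear: 34 mm long (x), 10 mm thick (y), top 40 mm and this point 22 mm above the bench; the 5 mm thick tongue under it is 24 mm wide. Made to be pinched across its thickness. x points from the tab to the carrier's nose, z up.
- phone: Blue-backed phone, 148 x 73 x 8 mm, lying loose in the carrier's pocket with 2 mm to spare all round, its top about 13 mm above the bench; origin on its underside, axes as phone_mid.
- phone_mid (a point): Middle of the phone; long side along x. In place it is 108 mm ahead of the tab along the carrier.
- press_arm: Press arm, 0.6 to 1 kg; origin and axes as foot. Heavy dark steel foot 48 (x) x 64 (y) x 28 mm high at one end, a straight green cast beam above it, and at the nose a 30 mm boss with a spindle, a black knob on top (104 mm high) and a 34 mm round rubber pad below, 104 mm ahead of foot, its underside level with the foot's. It starts standing on foot and pad.
- balance (a point): Balance point of the press arm, inside its beam over the foot's front part: beam 16 mm wide (y), 24 mm high, this point 12 mm below its top, 58 mm above the underside of the foot and 30 mm above the foot's top. x points along the beam from foot to nose, z up. The beam is free from 43 mm behind this point to 68 mm ahead, where the boss begins; the knob's top is 46 mm higher than this point.
- foot (a point): Middle of the underside of the press arm's foot, midway between its two vertical 12 mm through holes at y = -20 and +20 mm; axes as balance, which is 21 mm ahead (+x) and 58 mm higher. Over the jig, with the holes above the pins, the arm's +x must point along +y of jig_pins, so that the pad is over the phone.
- driver: Bystander: red precision screwdriver lying on the bench, 117 mm long, 12 mm thick.
- meter: Bystander: orange multimeter, 142 x 69 x 42 mm, lying on the bench.
- tape: Bystander: flat roll of orange tape, 61 mm wide, 12 mm high.
- bottle: Bystander: small pale bottle with a blue band and a yellow cap, 43 mm wide, 74 mm high.

How it is judged:
On the way, in this order (a step that is already met when the one before it is completed fails the run):
1. the carrier with the phone is fully home in the jig (x of tab in the frame of jig_stop between -0.2005 and -0.19 m and y of tab in the frame of jig_stop between -0.006 and 0.006 m and angle between the x axis of tab and the x axis of jig_stop, either way round below 0.05 rad and angle between tab's own z axis and vertical below 0.06 rad and height (world z) of tab below 0.027 m and x of phone_mid in the frame of tab between 0.098 and 0.118 m and y of phone_mid in the frame of tab between -0.01 and 0.01 m and height (world z) of phone_mid below 0.016 m), for 0.3 s.
2. the press arm is lifted clear of the bench, gripped at its balance point and level (horizontal distance between the grasp point and balance below 0.015 m and contact force between the fingers and press_arm above 2 N and angle between balance's own z axis and vertical below 0.07 rad and height (world z) of foot above 0.03 m), for 0.3 s.
At the end, for the whole second after the job is handed in: Carrier home (within 5 mm of the stop), phone in its pocket; press arm held within 15 mm of its balance point, level within 4 degrees, at rest, touching only the gripper, its foot 8 to 45 mm above the pin tips, holes within 7 mm and 4 degrees of the pins, pad over the phone (all of step 1 and horizontal distance between the grasp point and balance below 0.015 m and contact force between the fingers and press_arm above 2 N and angle between balance's own z axis and vertical below 0.07 rad and x of foot in the frame of jig_pins between -0.007 and 0.007 m and y of foot in the frame of jig_pins between -0.007 and 0.007 m and z of foot in the frame of jig_pins between 0.008 and 0.045 m and angle between the x axis of balance and the y axis of jig_pins, either way round below 0.07 rad and y of balance in the frame of jig_pins between 0.011 and 0.031 m and linear speed of press_arm below 0.02 m/s and angular speed of press_arm below 0.1 rad/s and contact force between press_arm and jig below 0.2 N and contact force between press_arm and carrier below 0.2 N and contact force between press_arm and phone below 0.2 N); the arm keeps its last pose, push and grip.
It fails at once if the press arm touches the jig, the carrier or the phone (contact force between press_arm and jig above 1 N or contact force between press_arm and carrier above 1 N or contact force between press_arm and phone above 1 N).
It fails at once if the phone leaves the carrier's pocket (horizontal distance between phone_mid and carrier above 0.02 m or angle between phone's own z axis and vertical above 0.35 rad).
It fails at once if the screwdriver, multimeter, tape roll or bottle is pushed aside by more than 2 cm (distance of any of driver, meter, tape, bottle from where it was at the start of the episode above 0.02 m).
It also fails if it takes over 64 s, if anything falls off the work surface, if the arm or the gripper's body presses on something with over 40 N, if the wrist force passes 120 N, or if a joint passes its speed limit or range.

## Working session

There is one attempt and no reset: what is moved stays moved. The work goes in short steps, Python scripts to look and compute and a tool call to move; the robot and the scene stay as the last step left them, time stands still between calls to the robot, and variables do not carry over. Pictures are saved under pics/ and viewed, at most 10 in all, crops included, and the job is handed in when it is done.

Besides the shell and the picture viewer there is one more tool, called after "Request:" as name(argument=value, ...), one argument or row to a line, values as JSON. play_rows: Moves the arm, as the interface text tells. Its arguments: {"type":"object","properties":{"commands":{"type":"array"},"force":{"type":"number"}},"required":["commands"]}

```bash
mkdir -p pics
cat > h.py <<'E'
import numpy as np, cv2
from workcell import bot
from scipy.spatial.transform import Rotation as R
def cam(n):
    p=bot.camera_params(n); f=210/np.tan(np.radians(p['fov_y'])/2)
    K=np.array([[f,0,p['cx']],[0,f,p['cy']],[0,0,1.]]); Rm=cv2.Rodrigues(np.array(p['rvec'],float))[0]
    return K,Rm,np.array(p['tvec'],float)
def ray(n,uv,z):
    K,Rm,t=cam(n); uv=np.atleast_2d(np.array(uv,float))
    d=(np.linalg.inv(K)@np.c_[uv,np.ones(len(uv))].T); d=(Rm.T@d).T; c=-Rm.T@t
    return c+d*((z-c[2])/d[:,2])[:,None]
def proj(n,P):
    K,Rm,t=cam(n); return cv2.projectPoints(np.array(P,float).reshape(-1,1,3),Rm,t,K,None)[0].reshape(-1,2)
E
python3 - <<'E'
from h import *
a=bot.read_camera('top');b=bot.read_camera('scene')
cv2.imwrite('pics/top0.png',a);cv2.imwrite('pics/scene0.png',b)
for n in('top','scene'):
    K,Rm,t=cam(n);print(n,K[0,0],K[:2,2],-Rm.T@t,Rm[2])
    print(bot.camera_params(n))
print(bot.read_state())
E
```

```text
top 492.27300236770554 [277.57399775 204.24164677] [0.2831948  0.00906633 1.61843491] [ 0.1671751   0.00231865 -0.98592449]
{'fov_y': 46.20546930376993, 'cx': 277.5739977527119, 'cy': 204.241646774651, 'rvec': array([ 2.14959988, -2.11678078,  0.17848187]), 'tvec': array([0.0043044 , 0.54990101, 1.54829048])}
scene 417.17281250926777 [272.9881637  208.18384095] [0.15396734 0.73122962 0.84466874] [ 0.33551503 -0.64404785 -0.68748239]
{'fov_y': 53.44031673438148, 'cx': 272.9881637015836, 'cy': 208.18384094691848, 'rvec': array([ 0.67859682, -2.64590848,  1.14476518]), 'tvec': array([0.46954435, 0.2267803 , 0.99998339])}
{'time': 0.1, 'q': array([-1.27289139e+00,  2.64682512e-01,  1.60525023e+00, -3.72591150e-06,
        1.27369360e+00, -3.68953093e-02]), 'joint_vel': array([-0.00014899, -0.0025873 , -0.00063367, -0.00106783,  0.00125523,
       -0.00091764]), 'joint_torque': array([-3.54258573e-04, -5.16704392e+01, -3.68591523e+01, -9.04115200e-05,
        6.24118824e-03, -6.96197003e-05]), 'tool_pos': array([ 0.22161208, -0.63693523,  0.25507639]), 'tcp_rot': array([-3.09568917e+00, -5.23116013e-01,  4.20994375e-04]), 'wrist_force': array([-0.14266339,  0.34061296, -0.49581695]), 'torque': array([ 0.01452014, -0.03860104,  0.008597  ]), 'grip_force': 0.0, 'width': 0.999854477925793}
```

View pics/top0.png

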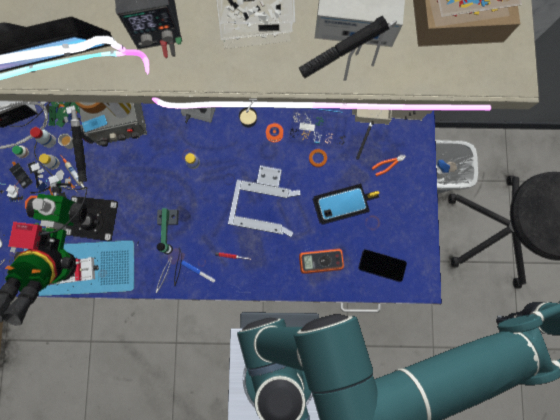

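View pics/scene0.png

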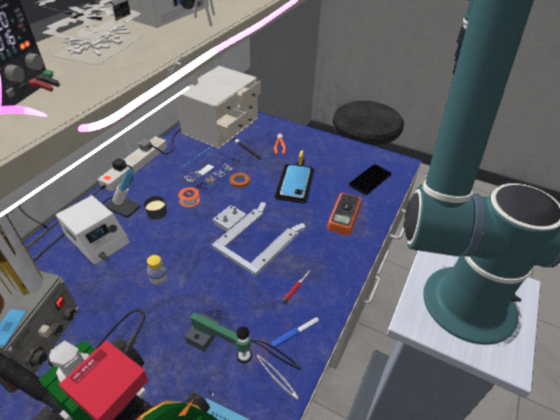

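The top view shows the jig at about (235–300, 165–235) with its mouth to the right. The carrier is at (342,203) with its tab near (374,194). The press arm has its foot near (167,215) and its knob at (163,248). I'll enlarge these areas next.

Run:
```python
import cv2,numpy as np
from h import *
a=cv2.imread('pics/top0.png');b=cv2.imread('pics/scene0.png')
c1=cv2.resize(a[155:245,220:390],None,fx=4.6,fy=4.6,interpolation=cv2.INTER_CUBIC)
cv2.imwrite('pics/c1.png',c1)
d1=cv2.resize(a[200:262,145:185],None,fx=8,fy=8,interpolation=cv2.INTER_CUBIC)
d2=cv2.resize(b[300:375,180:265],None,fx=5.5,fy=5.5,interpolation=cv2.INTER_CUBIC)
h=500;o=np.zeros((h,800,3),np.uint8);o[:d1.shape[0],:320]=d1;o[:d2.shape[0],325:325+d2.shape[1]]=d2[:h]
cv2.imwrite('pics/c2.png',o)
hs=cv2.cvtColor(a,cv2.COLOR_BGR2HSV)
def blob(lo,hi,x0,x1,y0,y1,z,nm):
    m=cv2.inRange(hs,lo,hi);k=np.zeros_like(m);k[y0:y1,x0:x1]=m[y0:y1,x0:x1]
    n,l,s,c=cv2.connectedComponentsWithStats(k);i=1+np.argmax(s[1:,4]);ct=cv2.findContours((l==i).astype(np.uint8),0,1)[0][0]
    box=cv2.boxPoints(cv2.minAreaRect(ct));w=ray('top',box,z)[:,:2]
    print(nm,s[i],c[i],'ctr',ray('top',c[i],z)[0,:2].round(4),'box',w.mean(0).round(4));print(box.round(1).tolist(),w.round(4).tolist())
blob((92,60,120),(112,255,255),310,372,180,225,.013,'phone')
blob((18,120,100),(35,255,255),362,385,183,205,.04,'tab')
blob((45,60,30),(90,255,160),150,180,200,255,.07,'beam')
blob((0,0,0),(180,255,70),310,372,180,225,.013,'carrier')
```

```text
phone [319 188  47  31 910] [342.49450549 202.68131868] ctr [ 0.564  -0.2019] box [ 0.5622 -0.1992]
[[317.3999938964844, 198.5], [360.1000061035156, 186.89999389648438], [365.8999938964844, 207.89999389648438], [323.20001220703125, 219.60000610351562]] [[0.5767, -0.1189], [0.6183, -0.261], [0.5475, -0.2791], [0.5065, -0.1379]]
tab [369 191  10   5  34] [373.67647059 193.23529412] ctr [ 0.5921 -0.3004] box [ 0.5917 -0.2996]
[[368.3999938964844, 193.1999969482422], [377.3999938964844, 190.1999969482422], [378.5, 193.5], [369.5, 196.5]] [[0.592, -0.2832], [0.6024, -0.3127], [0.5915, -0.3161], [0.5811, -0.2866]]
beam [160 209   9  44 255] [164.24313725 228.50196078] ctr [0.4624 0.37  ] box [0.4566 0.3688]
[[159.89999389648438, 251.89999389648438], [161.1999969482422, 208.89999389648438], [169.10000610351562, 209.10000610351562], [167.89999389648438, 252.10000610351562]] [[0.3884, 0.3795], [0.5251, 0.3832], [0.5248, 0.358], [0.3881, 0.3547]]
carrier [313 184  59  40 460] [338.99565217 204.3       ] ctr [ 0.5583 -0.1903] box [ 0.5634 -0.204 ]
[[311.70001220703125, 196.3000030517578], [366.70001220703125, 181.3000030517578], [374.3999938964844, 209.5], [319.3999938964844, 224.5]] [[0.5837, -0.1], [0.6374, -0.2832], [0.5427, -0.3072], [0.49, -0.1256]]
```

View pics/c1.png

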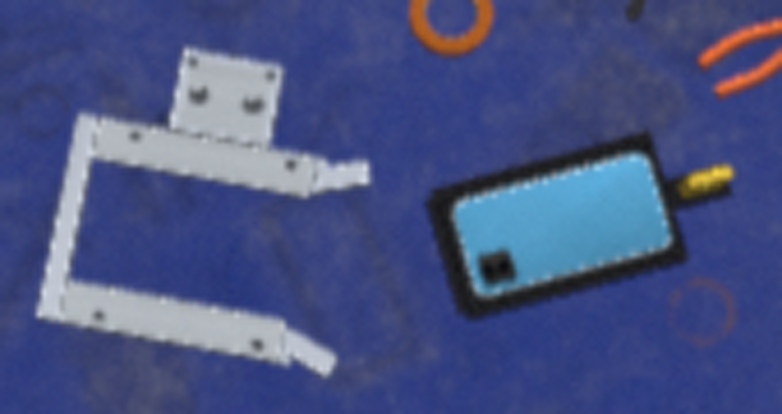

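View pics/c2.png

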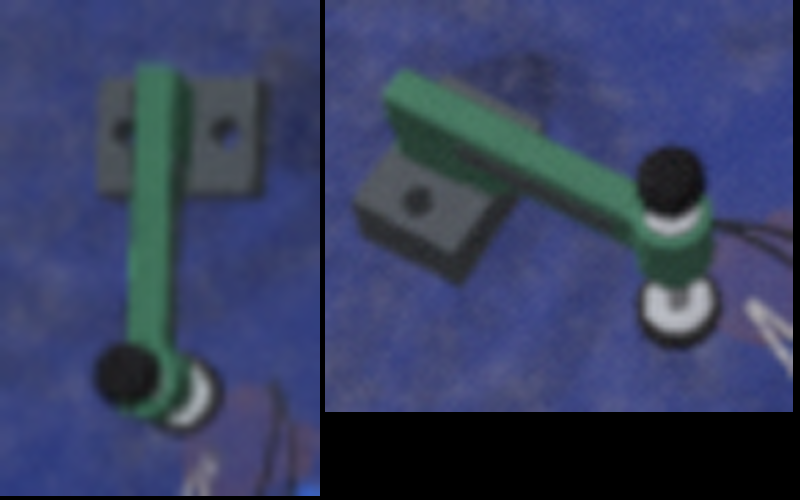

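The enlarged views show the jig slot with inner stop corners near crop (95,155) and (68,283), and the pedestal with two pins. The arm's foot holes are at about crop (124,130) and (224,130), with the nose pointing towards the robot.

```bash
cat >> h.py <<'E'
def fit(L,W):
    L=np.array(L,float);W=np.array(W,float);l=L-L.mean(0);w=W-W.mean(0)
    a=np.arctan2((l[:,0]*w[:,1]-l[:,1]*w[:,0]).sum(),(l*w).sum());c,s=np.cos(a),np.sin(a);M=np.array([[c,-s],[s,c]])
    return a,W.mean(0)-M@L.mean(0),M
def plan(pos,ydir):  # ydir: world angle of closing line; prints fractions
    s=bot.read_state();T=R.from_rotvec(s['tcp_rot']);best=None
    sh=T.inv().apply(np.array(pos)-s['tool_pos'])/.6
    for k in(0,np.pi):
        y=np.array([np.cos(ydir+k),np.sin(ydir+k),0]);z=np.array([0,0,-1.]);x=np.cross(y,z)
        r=(T.inv()*R.from_matrix(np.c_[x,y,z])).as_rotvec()
        print('shift',sh.round(4),'turn',(r/np.pi).round(4),'mm',round(np.linalg.norm(sh)*600),'q',s['q'].round(2),'t',s['time'])
E
python3 - <<'E'
from h import *
o=lambda p,s,c:(np.array(p)+.5)/s-.5+np.array(c)
c1=lambda p:o(p,4.6,(220,155)); c2=lambda p:o(p,8,(145,200))
pts=[((185,47),(-.051,-.134),.02),((283,65),(-.125,-.134),.02),((95,155),(0,-.0455),.014),((68,283),(0,.0455),.014),((308,195),(-.168,-.0455),.014),((283,322),(-.168,.0455),.014)]
W=[ray('top',c1(p),z)[0,:2] for p,_,z in pts];a,t,M=fit([l for _,l,_ in pts],W)
print('jig',np.degrees(a),t,'res mm',((np.array([M@l for _,l,_ in pts])+t-W)*1e3).round(1).tolist())
pin=M@[-.088,-.104]+t;print('pins',pin,'home tab',M@[-.196,0]+t)
for dx in(-.02,.02):
    P=np.r_[M@[-.088+dx,-.104]+t,.042];print('pin crop',(proj('top',[P])[0]-[220,155])*4.6)
h=[ray('top',c2(p),.028)[0,:2] for p in((124,130),(224,130))];print('holes',h,'mid',np.mean(h,0))
b=[ray('top',c2(p),.070)[0,:2] for p in((138,65),(174,65),(129,335),(169,335))];print('beam top',np.array(b).round(4).tolist())
f=[ray('top',c2(p),.028)[0,:2] for p in((100,78),(262,80),(98,193),(258,193))];print('foot box',np.array(f).round(4).tolist(),np.mean(f,0))
x=np.mean(b[2:],0)-np.mean(b[:2],0);print('beam ang',np.degrees(np.arctan2(x[1],x[0])),'foot ang',np.degrees(np.arctan2(*(h[0]-h[1])[::-1]))+90)
print('tab plan');plan([.592,-.300,.15],np.radians(16.4))
print('x_tool',R.from_rotvec(bot.read_state()['tcp_rot']).as_matrix().round(3).tolist())
E
```

```text
jig 79.66675453281877 [0.56291722 0.15071769] res mm [[-1.2, 2.4], [-2.1, 0.9], [0.6, 4.9], [4.8, 4.5], [-2.5, -6.1], [0.4, -6.5]]
pins [0.64944562 0.04549015] home tab [ 0.52776009 -0.04210341]
pin crop [248.61074914  94.41595332]
pin crop [193.64979954  83.77392945]
holes [array([0.50866473, 0.39569658]), array([0.50929295, 0.35490722])] mid [0.50897884 0.3753019 ]
beam top [[0.5289, 0.3814], [0.5292, 0.367], [0.4213, 0.379], [0.4215, 0.3633]]
foot box [[0.53, 0.4067], [0.5302, 0.3404], [0.4826, 0.4048], [0.4836, 0.3398]] [0.50660024 0.37292982]
beam ang -178.3772397024357 foot ang 180.88236770267585
tab plan
shift [ 0.7675 -0.3272  0.1758] turn [-0.0005 -0.0005 -0.4845] mm 512 q [-1.27  0.26  1.61 -0.    1.27 -0.04] t 0.1
shift [ 0.7675 -0.3272  0.1758] turn [-5.000e-04  5.000e-04  5.155e-01] mm 512 q [-1.27  0.26  1.61 -0.    1.27 -0.04] t 0.1
x_tool [[0.944, 0.329, -0.001], [0.329, -0.944, 0.002], [0.0, -0.002, -1.0]]
```

Request:
play_rows(
  commands=[
    [[0.767, -0.327, 0.176, 0, 0, -0.485, -1], [0.767, -0.327, 0.176, 0, 0, -0.485, -1], [0.767, -0.327, 0.176, 0, 0, -0.485, -1], [0.767, -0.327, 0.176, 0, 0, -0.485, -1], [0.767, -0.327, 0.176, 0, 0, -0.485, -1], [0.767, -0.327, 0.176, 0, 0, -0.485, -1], [0.767, -0.327, 0.176, 0, 0, -0.485, -1], [0.767, -0.327, 0.176, 0, 0, -0.485, -1]],
  ],
)

```text
time: 0.9
tool_pos: [0.5123, -0.3725, 0.1728]
tcp_rot: [-2.254, -2.188, 0.0]
wrist_force: [0.1, -0.6, 0.5]
width: 0.997
grip_force: 0.0
```

Run:
```python
from h import *
a=cv2.imread('pics/top0.png');b=cv2.imread('pics/scene0.png')
d1=cv2.resize(a[158:240,225:307],None,fx=6,fy=6,interpolation=cv2.INTER_CUBIC)
d2=cv2.resize(b[198:278,205:310],None,fx=3,fy=3,interpolation=cv2.INTER_CUBIC)
d3=cv2.resize(b[200:235,208:250],None,fx=7,fy=7,interpolation=cv2.INTER_CUBIC)
o=np.zeros((500,800,3),np.uint8);o[:492,:492]=d1;o[:240,495:495+305]=d2[:240,:305];o[245:490,500:794]=d3
cv2.imwrite('pics/c3.png',o)
plan([.592,-.300,.15],np.radians(16.4))
```

```text
shift [0.1247 0.1291 0.038 ] turn [-1.000e-04 -1.000e-04 -1.006e-01] mm 110 q [-0.67  0.25  1.78 -0.    1.11 -0.64] t 0.9
shift [0.1247 0.1291 0.038 ] turn [-2.000e-04  2.000e-04  8.994e-01] mm 110 q [-0.67  0.25  1.78 -0.    1.11 -0.64] t 0.9
```

View pics/c3.png

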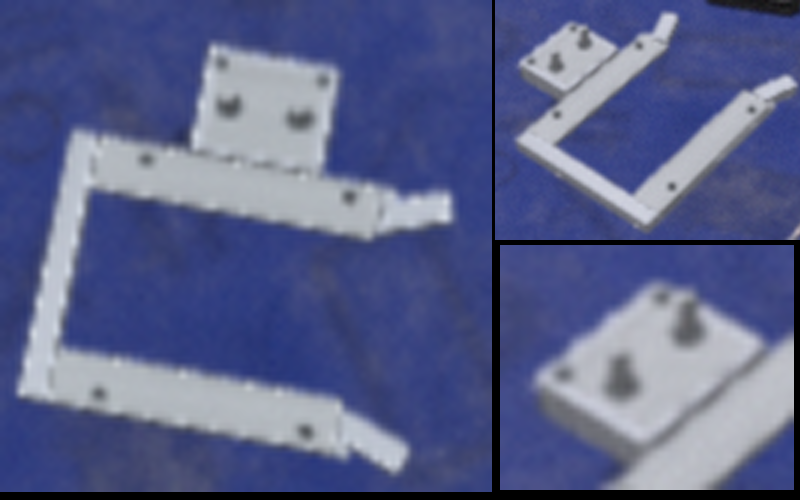

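The pins show in the scene crop with tips near (620,358) and (686,297), and in the top crop near (230,99) and (300,112). The slot and pedestal edges are crisp, so I'll refit with these points.

Run:
```python
from h import *
tp=lambda p:(np.array(p)+.5)/6-.5+[225,158]
sc=lambda p:(np.array(p)-[500,245]+.5)/7-.5+[208,200]
pts=[((210,45),(-.051,-.134),.02),((338,68),(-.125,-.134),.02),((90,187),(0,-.0455),.008),((58,350),(0,.0455),.014)]
W=[ray('top',tp(p),z)[0,:2] for p,_,z in pts];a,t,M=fit([l for _,l,_ in pts],W)
print('jig',np.degrees(a),t,'res mm',((np.array([M@l for _,l,_ in pts])+t-W)*1e3).round(1).tolist())
e=[ray('top',tp(p),.014)[0,:2] for p in((60,350),(340,400),(20,396),(347,457),(75,132),(375,188))]
for i in(0,2,4):
    d=e[i]-e[i+1];print('edge ang',np.degrees(np.arctan2(d[1],d[0])))
print('pins from fit',M@[-.088,-.104]+t,'home tab',M@[-.196,0]+t)
Pm=[np.c_[cam(n)[1],cam(n)[2]] for n in('top','scene')];Pm=[cam(n)[0]@p for n,p in zip(('top','scene'),Pm)]
for A,B in(((230,99),(620,360)),((300,112),(686,299))):
    X=cv2.triangulatePoints(Pm[0],Pm[1],tp(A).reshape(2,1),sc(B).reshape(2,1));X=(X[:3]/X[3]).ravel();print('pin tri',X.round(4), 'top@.042',ray('top',tp(A),.042)[0].round(4),'scene@.042',ray('scene',sc(B),.042)[0].round(4))
```

```text
jig 81.02548718898511 [0.56081023 0.14733165] res mm [[-0.7, 1.1], [-0.2, -0.6], [-1.0, -0.1], [1.8, -0.4]]
edge ang 80.68246541934356
edge ang 80.26982559042771
edge ang 80.10009281217097
pins from fit [0.64980947 0.04418547] home tab [ 0.53023519 -0.04626889]
pin tri [0.6526 0.0628 0.0315] top@.042 [0.6501 0.0624 0.042 ] scene@.042 [0.6461 0.0714 0.042 ]
pin tri [0.6451 0.0242 0.0363] top@.042 [0.6435 0.024  0.042 ] scene@.042 [0.6422 0.0293 0.042 ]
```

Request:
play_rows(
  commands=[
    [[0.125, 0.129, 0.038, 0, 0, -0.1, -1], [0.125, 0.129, 0.038, 0, 0, -0.1, -1], [0.125, 0.129, 0.038, 0, 0, -0.1, -1], [0.125, 0.129, 0.038, 0, 0, -0.1, 0], [0.125, 0.129, 0.038, 0, 0, -0.1, 0]],
  ],
)

```text
time: 1.4
tool_pos: [0.5907, -0.3026, 0.1506]
tcp_rot: [-1.893, -2.506, 0.001]
wrist_force: [-0.8, -0.1, 0.4]
width: 0.692
grip_force: 0.0
```

Request:
play_rows(
  commands=[
    [[0, 0, 0.191, 0, 0, 0, 0], [0, 0, 0.191, 0, 0, 0, 0], [0, 0, 0.191, 0, 0, 0, 0], [0, 0, 0.191, 0, 0, 0, 0], [0, 0, 0.191, 0, 0, 0, 1], [0, 0, 0.191, 0, 0, 0, 1], [0, 0, 0.191, 0, 0, 0, 1], [0, 0, 0.191, 0, 0, 0, 1]],
  ],
  force=30,
)

```text
time: 2.2
tool_pos: [0.5934, -0.3038, 0.0398]
tcp_rot: [1.887, 2.504, -0.0]
wrist_force: [-2.1, -1.8, 6.8]
width: 0.108
grip_force: 29.9
```

Run:
```python
from h import *
print(bot.read_state()['width'],bot.read_state()['grip_force'])
th=np.radians(80.4);d=np.array([np.cos(th),np.sin(th)]);stop=np.array([.5608,.1473])
p=stop-.196*d-.22*d;print(p)
plan([*(stop-.196*d-.20*d),.036],th-np.pi/2)
```

```text
0.10771320062564814 29.92251545190811
[ 0.4914242  -0.26287435]
shift [ 0.1424 -0.1302  0.0053] turn [0.0013 0.0012 0.1422] mm 116 q [-0.51  0.45  1.79 -0.    0.9  -0.79] t 2.2
shift [ 0.1424 -0.1302  0.0053] turn [-0.0017  0.0018 -0.8578] mm 116 q [-0.51  0.45  1.79 -0.    0.9  -0.79] t 2.2
```

Request:
play_rows(
  commands=[
    [[0.019, -0.024, -0.004, 0, 0, 0.024, 1], [0.038, -0.048, -0.004, 0, 0, 0.047, 1], [0.057, -0.072, -0.004, 0, 0, 0.071, 1], [0.076, -0.096, -0.004, 0, 0, 0.095, 1], [0.095, -0.12, -0.004, 0, 0, 0.118, 1], [0.1135, -0.144, -0.004, 0, 0, 0.142, 1], [0.1135, -0.144, -0.004, 0, 0, 0.142, 1], [0.1135, -0.144, -0.004, 0, 0, 0.142, 1]],
  ],
)

```text
time: 3.0
tool_pos: [0.4897, -0.2601, 0.0398]
tcp_rot: [2.399, 2.029, 0.0]
wrist_force: [-3.3, 2.6, 6.4]
width: 0.111
grip_force: 30.6
```

Run:
```python
from h import *
s=bot.read_state();print(s['tool_pos'],s['wrist_force'],s['width'])
a=bot.read_camera('top');cv2.imwrite('pics/top1f.png',a)
cv2.imwrite('pics/top1.png',cv2.resize(a[155:275,215:395],None,fx=4.4,fy=4.4,interpolation=cv2.INTER_CUBIC))
th=np.radians(80.4);d=np.array([np.cos(th),np.sin(th)]);stop=np.array([.5608,.1473])
print('tool in jig',(s['tool_pos'][:2]-stop)@np.c_[d,[-d[1],d[0]]])
hs=cv2.cvtColor(a,cv2.COLOR_BGR2HSV);m=cv2.inRange(hs,(92,60,120),(112,255,255));m[:180]=0;m[250:]=0;m[:,:290]=0;m[:,390:]=0
n,l,st,c=cv2.connectedComponentsWithStats(m);i=1+np.argmax(st[1:,4]);ct=cv2.findContours((l==i).astype(np.uint8),0,1)[0][0]
bx=ray('top',cv2.boxPoints(cv2.minAreaRect(ct)),.013)[:,:2];print(st[i],bx.mean(0),bx.tolist());print('phone in jig',(bx-stop)@np.c_[d,[-d[1],d[0]]])
```

```text
[ 0.48971147 -0.2601437   0.03981013] [-3.2851194   2.59464283  6.41065737] 0.11057977682636784
tool in jig [-0.41359322  0.00214413]
[304 205  47  29 910] [ 0.5086899  -0.15121483] [[0.484738030997819, -0.07242131031277896], [0.5570350008660133, -0.08495984214219843], [0.5324530163222454, -0.23052881447401452], [0.46053354481934405, -0.216949354419738]]
phone in jig [[-0.2293291   0.03835415]
 [-0.22963517 -0.03502141]
 [-0.3772651  -0.03506002]
 [-0.37586973  0.03811692]]
```

View pics/top1.png

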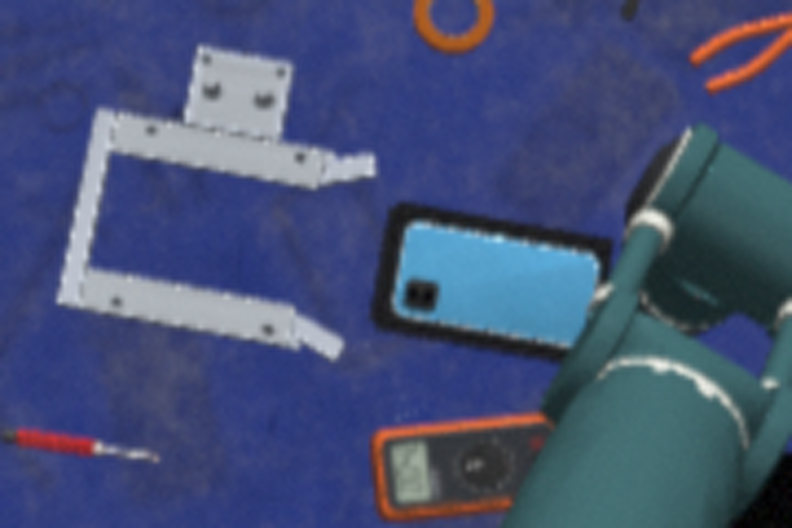

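The carrier lies square to the slot, about 2 mm off its middle line, with the nose just outside the mouth. I'll slide it in.

Request:
play_rows(
  commands=[
    [[0.025, 0.003, 0, 0, 0, 0, 1], [0.05, 0.003, 0, 0, 0, 0, 1], [0.075, 0.003, 0, 0, 0, 0, 1], [0.1, 0.003, 0, 0, 0, 0, 1], [0.125, 0.003, 0, 0, 0, 0, 1], [0.15, 0.003, 0, 0, 0, 0, 1], [0.175, 0.003, 0, 0, 0, 0, 1], [0.2, 0.003, 0, 0, 0, 0, 1]],
  ],
)

```text
time: 3.85
tool_pos: [0.5121, -0.1425, 0.0398]
tcp_rot: [2.395, 2.03, -0.003]
wrist_force: [-5.4, -7.9, 8.4]
width: 0.113
grip_force: 31.2
```

Request:
play_rows(
  commands=[
    [[0.025, 0, 0, 0, 0, 0, 1], [0.05, 0, 0, 0, 0, 0, 1], [0.075, 0, 0, 0, 0, 0, 1], [0.1, 0, 0, 0, 0, 0, 1], [0.12, 0, 0, 0, 0, 0, 1], [0.135, 0, 0, 0, 0, 0, 1], [0.14, 0, 0, 0, 0, 0, 1]],
  ],
)

```text
time: 4.55
tool_pos: [0.5251, -0.0597, 0.0398]
tcp_rot: [2.395, 2.031, -0.005]
wrist_force: [-7.2, -11.4, 12.2]
width: 0.109
grip_force: 31.6
```

Request:
play_rows(
  commands=[
    [[0.008, 0, 0, 0, 0, 0, 1], [0.013, 0, 0, 0, 0, 0, 1], [0.016, 0, 0, 0, 0, 0, 1], [0.016, 0, 0, 0, 0, 0, 1]],
  ],
)

```text
time: 4.95
tool_pos: [0.5265, -0.0507, 0.0398]
tcp_rot: [2.397, 2.03, -0.005]
wrist_force: [-6.6, -10.2, 11.9]
width: 0.112
grip_force: 31.6
```

Run:
```python
from h import *
s=bot.read_state();print(s['tool_pos'],s['wrist_force'],s['width'],s['torque'])
a=bot.read_camera('top');cv2.imwrite('pics/top2f.png',a)
th=np.radians(80.4);d=np.array([np.cos(th),np.sin(th)]);stop=np.array([.5608,.1473])
J=np.c_[d,[-d[1],d[0]]];print('tool in jig',(s['tool_pos'][:2]-stop)@J)
hs=cv2.cvtColor(a,cv2.COLOR_BGR2HSV);m=cv2.inRange(hs,(92,60,120),(112,255,255));m[:170]=0;m[250:]=0;m[:,:230]=0;m[:,340:]=0
n,l,st,c=cv2.connectedComponentsWithStats(m);i=1+np.argmax(st[1:,4]);ct=cv2.findContours((l==i).astype(np.uint8),0,1)[0][0]
bx=ray('top',cv2.boxPoints(cv2.minAreaRect(ct)),.013)[:,:2];print(st[i]);print('phone in jig',((bx-stop)@J).round(4).tolist())
```

```text
[ 0.52653647 -0.05069784  0.03975967] [ -6.58441151 -10.21930274  11.9374451 ] 0.11200358775794722 [-1.45759634  0.91527379  0.00324294]
tool in jig [-0.20093917  0.00076386]
[242 193  36  27 679]
phone in jig [[-0.0194, 0.0369], [-0.0181, -0.0365], [-0.1313, -0.0365], [-0.1318, 0.0367]]
```

Request:
play_rows(
  commands=[
    [[0.004, 0, 0, 0, 0, 0, 1], [0.006, 0, 0, 0, 0, 0, 1], [0.008, 0, 0, 0, 0, 0, 1], [0.008, 0, 0, 0, 0, 0, 1]],
  ],
)

```text
time: 5.4
tool_pos: [0.5271, -0.0472, 0.0397]
tcp_rot: [2.395, 2.03, -0.008]
wrist_force: [-7.7, -15.8, 12.5]
width: 0.106
grip_force: 31.6
```

Request:
play_rows(
  commands=[
    [[0.003, 0, 0, 0, 0, 0, 1], [0.006, 0, 0, 0, 0, 0, 1], [0.006, 0, 0, 0, 0, 0, 1]],
  ],
)

```text
time: 5.7
tool_pos: [0.5271, -0.0468, 0.0397]
tcp_rot: [2.391, 2.03, -0.014]
wrist_force: [-9.2, -29.2, 12.2]
width: 0.111
grip_force: 31.7
```

Request:
play_rows(
  commands=[
    [[-0.005, 0, 0, 0, 0, 0, 0.3], [-0.005, 0, 0, 0, 0, 0, 0.3], [-0.005, 0, 0, 0, 0, 0, 0.3], [-0.005, 0, -0.1, 0, 0, 0, 0.3], [-0.005, 0, -0.2, 0, 0, 0, 0], [-0.005, 0, -0.3, 0, 0, 0, -0.2], [-0.005, 0, -0.35, 0, 0, 0, -0.2], [-0.005, 0, -0.35, 0, 0, 0, -0.2]],
  ],
)

```text
time: 6.5
tool_pos: [0.532, -0.0439, 0.2563]
tcp_rot: [2.392, 2.023, 0.014]
wrist_force: [0.5, -0.9, -0.3]
width: 0.6
grip_force: 0.0
```

Run:
```python
from h import *
print('to above arm');plan([.487,.374,.25],np.pi/2)
```

```text
to above arm
shift [ 0.6745 -0.1894  0.009 ] turn [ 0.0032  0.0031 -0.553 ] mm 420 q [-0.13 -0.01  1.91  0.    1.23  0.04] t 6.5
shift [ 0.6745 -0.1894  0.009 ] turn [ 0.003  -0.0031  0.447 ] mm 420 q [-0.13 -0.01  1.91  0.    1.23  0.04] t 6.5
```

Request:
play_rows(
  commands=[
    [[0.675, -0.189, 0.009, 0.003, 0.003, -0.553, -0.2], [0.675, -0.189, 0.009, 0.003, 0.003, -0.553, -0.2], [0.675, -0.189, 0.009, 0.003, 0.003, -0.553, -0.2], [0.675, -0.189, 0.009, 0.003, 0.003, -0.553, -0.2], [0.675, -0.189, 0.009, 0.003, 0.003, -0.553, -0.2], [0.675, -0.189, 0.009, 0.003, 0.003, -0.553, -0.2], [0.675, -0.189, 0.009, 0.003, 0.003, -0.553, -0.2], [0.675, -0.189, 0.009, 0.003, 0.003, -0.553, -0.2]],
  ],
)

```text
time: 7.3
tool_pos: [0.4845, 0.3559, 0.2424]
tcp_rot: [-0.822, -3.022, -0.0]
wrist_force: [0.9, 0.7, 0.2]
width: 0.597
grip_force: 0.0
```

Run:
```python
from h import *
plan([.487,.3735,.068],np.radians(91.2))
a=bot.read_camera('top');b=bot.read_camera('scene')
th=np.radians(80.4);d=np.array([np.cos(th),np.sin(th)]);stop=np.array([.5608,.1473]);J=np.c_[d,[-d[1],d[0]]]
hs=cv2.cvtColor(a,cv2.COLOR_BGR2HSV)
for lo,hi,z in(((92,60,120),(112,255,255),.013),((18,120,100),(35,255,255),.04)):
    m=cv2.inRange(hs,lo,hi);m[:170]=0;m[250:]=0;m[:,:230]=0;m[:,340:]=0
    n,l,st,c=cv2.connectedComponentsWithStats(m);i=1+np.argmax(st[1:,4]);ct=cv2.findContours((l==i).astype(np.uint8),0,1)[0][0]
    bx=ray('top',cv2.boxPoints(cv2.minAreaRect(ct)),z)[:,:2];print(st[i]);print('in jig',((bx-stop)@J).round(4).tolist(),((bx-stop)@J).mean(0))
o=np.zeros((420,800,3),np.uint8)
o[:,:400]=cv2.resize(a[160:265,230:330],(400,420),interpolation=cv2.INTER_CUBIC);o[:,400:]=cv2.resize(b[165:270,200:300],(400,420),interpolation=cv2.INTER_CUBIC)
cv2.imwrite('pics/home.png',o)
```

```text
shift [0.0084 0.0281 0.2908] turn [ 1.000e-04 -3.200e-03 -1.757e-01] mm 175 q [ 0.59  0.14  1.78  0.01  1.23 -0.45] t 7.3
shift [0.0084 0.0281 0.2908] turn [-4.200e-03 -1.000e-04  8.243e-01] mm 175 q [ 0.59  0.14  1.78  0.01  1.23 -0.45] t 7.3
[240 193  47  29 915]
in jig [[-0.0158, 0.0362], [-0.0147, -0.0369], [-0.1629, -0.0364], [-0.1629, 0.0364]] [-0.08907371 -0.00018343]
[291 209  10   5  35]
in jig [[-0.1802, 0.0051], [-0.18, -0.0057], [-0.2109, -0.0062], [-0.2111, 0.0046]] [-0.19554516 -0.00051503]
```

View pics/home.png

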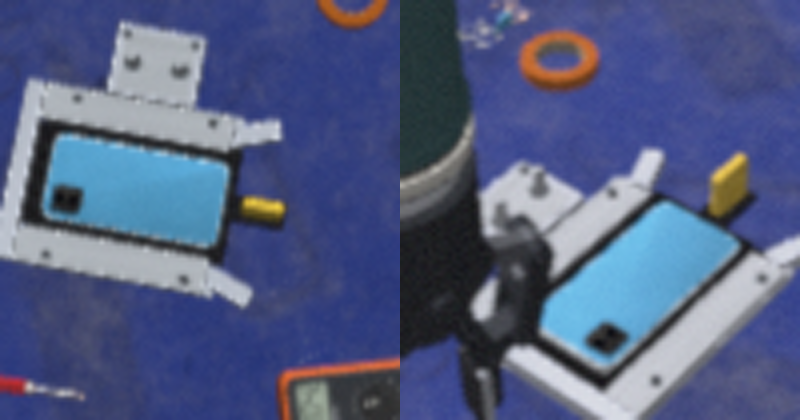

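The carrier is home, with the tab at -195.5 mm and 0.5 mm off the middle line. I'll line up over the beam and descend.

Request:
play_rows(
  commands=[
    [[0.008, 0.028, 0.1, 0, -0.003, -0.176, -0.2], [0.008, 0.028, 0.1, 0, -0.003, -0.176, -0.2], [0.008, 0.028, 0.1, 0, -0.003, -0.176, -0.2], [0.008, 0.028, 0.1, 0, -0.003, -0.176, -0.2], [0.008, 0.028, 0.1, 0, -0.003, -0.176, -0.2]],
  ],
)

```text
time: 7.9
tool_pos: [0.4892, 0.3698, 0.1822]
tcp_rot: [0.022, -3.14, 0.001]
wrist_force: [0.2, -0.1, 0.7]
width: 0.598
grip_force: 0.0
```

Run:
```python
from h import *
plan([.487,.3735,.068],np.radians(91.2))
```

```text
shift [0.0033 0.0063 0.1904] turn [-0.0002 -0.0003 -0.0022] mm 114 q [ 0.61  0.2   1.82  0.    1.12 -0.98] t 7.9
shift [0.0033 0.0063 0.1904] turn [-5.000e-04  3.000e-04  9.978e-01] mm 114 q [ 0.61  0.2   1.82  0.    1.12 -0.98] t 7.9
```

Request:
play_rows(
  commands=[
    [[0.003, 0.006, 0.07, 0, 0, -0.002, -0.2], [0.003, 0.006, 0.13, 0, 0, -0.002, -0.2], [0.003, 0.006, 0.17, 0, 0, -0.002, -0.2], [0.003, 0.006, 0.19, 0, 0, -0.002, -0.2], [0.003, 0.006, 0.19, 0, 0, -0.002, -0.2], [0.003, 0.006, 0.19, 0, 0, -0.002, 1], [0.003, 0.006, 0.19, 0, 0, -0.002, 1], [0.003, 0.006, 0.19, 0, 0, -0.002, 1]],
  ],
  force=80,
)

```text
time: 8.7
tool_pos: [0.4897, 0.375, 0.0719]
tcp_rot: [-0.031, 3.137, 0.005]
wrist_force: [-0.0, 2.9, 3.0]
width: 0.17
grip_force: 80.3
```

Request:
play_rows(
  commands=[
    [[0, 0, 0, 0, 0, 0, 1], [0, 0, 0, 0, 0, 0, 1], [0, 0, 0, 0, 0, 0, 1]],
  ],
)

```text
time: 9.0
tool_pos: [0.4897, 0.375, 0.0719]
tcp_rot: [-0.032, 3.137, 0.005]
wrist_force: [-0.8, 1.0, 6.7]
width: 0.167
grip_force: 80.8
```

Run:
```python
from h import *
s=bot.read_state();print(s)
```

```text
{'time': 9.0, 'q': array([ 6.12986587e-01,  3.25415510e-01,  1.89228260e+00,  3.17574684e-04,
        9.18656542e-01, -9.78272494e-01]), 'joint_vel': array([ 0.00011948,  0.00085252, -0.0014338 , -0.0004117 , -0.00011781,
        0.00043673]), 'joint_torque': array([-9.27502234e-01, -4.49333310e+01, -2.75905216e+01, -2.76371157e-01,
        2.07185716e-02, -2.78364471e-02]), 'tool_pos': array([0.48974992, 0.37501935, 0.0718581 ]), 'tcp_rot': array([-0.03179825,  3.13725599,  0.00498511]), 'wrist_force': array([-0.7638685 ,  0.99068587,  6.73477248]), 'torque': array([-0.01284571,  0.06057029, -0.00119441]), 'grip_force': 80.82964181900024, 'width': 0.16671597103628252}
```

Request:
play_rows(
  commands=[
    [[0, 0, -0.02, 0, 0, 0, 1], [0, 0, -0.06, 0, 0, 0, 1], [0, 0, -0.11, 0, 0, 0, 1], [0, 0, -0.16, 0, 0, 0, 1], [0, 0, -0.2, 0, 0, 0, 1], [0, 0, -0.2, 0, 0, 0, 1], [0, 0, -0.2, 0, 0, 0, 1], [0, 0, -0.2, 0, 0, 0, 1]],
  ],
)

```text
time: 9.8
tool_pos: [0.4864, 0.3723, 0.1864]
tcp_rot: [0.032, -3.138, 0.004]
wrist_force: [-0.9, -0.3, -8.0]
width: 0.17
grip_force: 79.0
```

Run:
```python
from h import *
s=bot.read_state();print(s['tool_pos'],s['wrist_force'],s['torque'],R.from_rotvec(s['tcp_rot']).as_matrix().round(3).tolist())
a=bot.read_camera('top');b=bot.read_camera('scene')
cv2.imwrite('pics/t3.png',a);cv2.imwrite('pics/s3.png',b)
o=np.zeros((480,800,3),np.uint8)
o[:,:380]=cv2.resize(a[180:276,120:196],(380,480),interpolation=cv2.INTER_CUBIC);o[:,385:]=cv2.resize(b[270:390,165:269],(415,480),interpolation=cv2.INTER_CUBIC)
cv2.imwrite('pics/lift.png',o)
```

```text
[0.48643132 0.37228534 0.18641927] [-0.92276909 -0.27306524 -7.96222573] [-0.0385003   0.00599874 -0.04107637] [[-1.0, -0.02, -0.004], [-0.02, 1.0, -0.003], [0.004, -0.003, -1.0]]
```

View pics/lift.png

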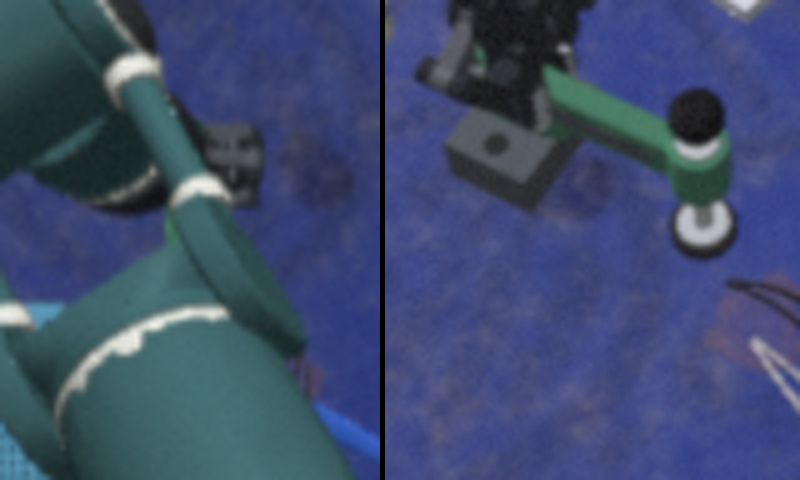

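Run:
```python
from h import *
c=lambda p:(np.array(p)-[385,0]+.5)/4-.5+[165,270]
print('hole',ray('scene',c((496,143)),.1425),'knob top',ray('scene',c((697,108)),.2185), 'pad bottom centre',ray('scene',c((704,226)),.1195))
def pj(P):return (proj('scene',[P])[0]+.5-[165,270])*4+[385,0]
print('exp hole',pj([.507,.3927,.1425]),'knob',pj([.4034,.3706,.2185]),pj([.4034,.3706,.1145]))
# foot top corner nearest camera & bottom corner
print('corners', ray('scene',c((447,147)),.1425),ray('scene',c((538,185)),.1425),ray('scene',c((530,210)),.1145))
# initial view check on bench, scene0 crop c2 right: hole & knob
q=lambda p:(np.array(p)-[325,0]+.5)/5.5-.5+[180,300]
print('bench hole',ray('scene',q((418,202)),.028),'knob',ray('scene',q((671,170)),.104))
```

```text
hole [[0.50273621 0.39426942 0.1425    ]] knob top [[0.39781447 0.37274209 0.2185    ]] pad bottom centre [[0.39784418 0.37265386 0.1195    ]]
exp hole [491.33965201 137.49872658] knob [689.32028011  99.88007   ] [697.28500511 223.75440671]
corners [[0.52223042 0.40767118 0.1425    ]] [[0.47113066 0.40363467 0.1425    ]] [[0.47902995 0.40402357 0.1145    ]]
bench hole [[0.50563995 0.39791618 0.028     ]] knob [[0.40127886 0.37503165 0.104     ]]
```

The lift view shows the arm level in the gripper, with the foot hole at crop (496,143), the knob at (697,108) and the pad hanging free. Next I'll work out the carry to the pins.

Run:
```python
from h import *
plan([.6293,.0467,.186],np.radians(80.4))
```

```text
shift [-0.2265 -0.5478  0.0015] turn [-0.0009 -0.001   0.0598] mm 356 q [ 0.61  0.2   1.81 -0.    1.13 -0.98] t 9.9
shift [-0.2265 -0.5478  0.0015] turn [ 0.0015 -0.0013 -0.9402] mm 356 q [ 0.61  0.2   1.81 -0.    1.13 -0.98] t 9.9
```

Request:
play_rows(
  commands=[
    [[-0.01, -0.025, 0, 0, 0, 0.003, 1], [-0.03, -0.073, 0, 0, 0, 0.008, 1], [-0.053, -0.128, 0, 0, 0, 0.014, 1], [-0.076, -0.183, 0, 0, 0, 0.02, 1], [-0.099, -0.238, 0, 0, 0, 0.026, 1], [-0.122, -0.293, 0, 0, 0, 0.032, 1], [-0.145, -0.348, 0, 0, 0, 0.038, 1], [-0.168, -0.403, 0, 0, 0, 0.044, 1]],
  ],
)

```text
time: 10.7
tool_pos: [0.5938, 0.1317, 0.1884]
tcp_rot: [-0.187, -3.135, 0.0]
wrist_force: [1.2, 1.2, -7.5]
width: 0.17
grip_force: 79.1
```

Request:
play_rows(
  commands=[
    [[-0.02, -0.048, 0, 0, 0, 0.005, 1], [-0.038, -0.092, 0, 0, 0, 0.01, 1], [-0.05, -0.125, 0, 0, 0, 0.014, 1], [-0.058, -0.145, 0, 0, 0, 0.016, 1], [-0.058, -0.145, 0, 0, 0, 0.016, 1], [-0.058, -0.145, 0, 0, 0, 0.016, 1]],
  ],
)

```text
time: 11.3
tool_pos: [0.6179, 0.0436, 0.1889]
tcp_rot: [-0.265, -3.13, -0.002]
wrist_force: [-0.3, 0.3, -8.0]
width: 0.17
grip_force: 79.2
```

Run:
```python
from h import *
plan([.6293,.0467,.138],np.radians(80.4))
s=bot.read_state();print(s['tool_pos'],s['wrist_force'],s['torque'])
a=bot.read_camera('top');b=bot.read_camera('scene')
cv2.imwrite('pics/t4.png',a);cv2.imwrite('pics/s4.png',b)
o=np.zeros((480,800,3),np.uint8)
o[:,:380]=cv2.resize(a[140:260,220:315],(380,480),interpolation=cv2.INTER_CUBIC);o[:,385:]=cv2.resize(b[150:270,200:304],(415,480),interpolation=cv2.INTER_CUBIC)
cv2.imwrite('pics/over.png',o)
```

```text
shift [-0.018   0.0082  0.0848] turn [ 0.0004 -0.0002 -0.0004] mm 52 q [ 0.03  0.21  1.8   0.    1.13 -1.37] t 11.3
shift [-0.018   0.0082  0.0848] turn [-3.000e-04 -6.000e-04  9.996e-01] mm 52 q [ 0.03  0.21  1.8   0.    1.13 -1.37] t 11.3
[0.61786169 0.04361917 0.18886861] [-0.32205351  0.34256586 -8.03598103] [0.04057047 0.02506604 0.04060575]
```

View pics/over.png

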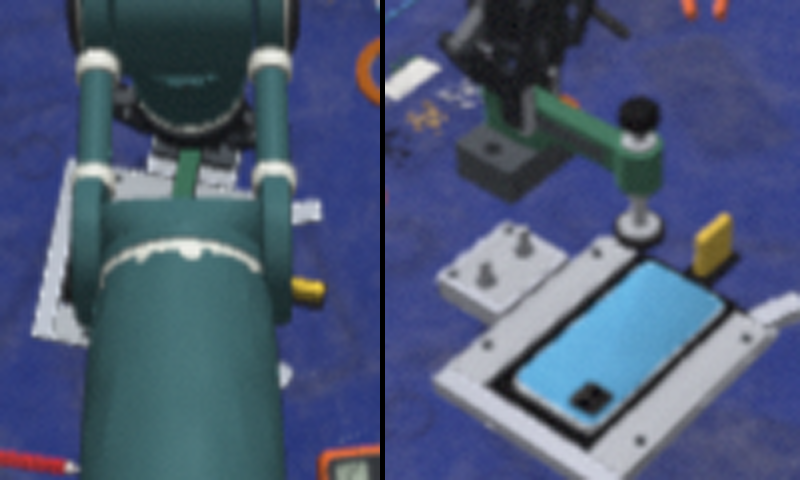

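The scene view shows the arm level above the jig, with the near hole at crop (492,150), pin tips at (486,265) and (524,233), and the carrier still home. I'll shift onto the pins and lower partway.

Request:
play_rows(
  commands=[
    [[-0.009, 0.004, 0, 0, 0, 0, 1], [-0.018, 0.008, 0.01, 0, 0, 0, 1], [-0.018, 0.008, 0.03, 0, 0, 0, 1], [-0.018, 0.008, 0.05, 0, 0, 0, 1], [-0.018, 0.008, 0.065, 0, 0, 0, 1], [-0.018, 0.008, 0.075, 0, 0, 0, 1], [-0.018, 0.008, 0.075, 0, 0, 0, 1], [-0.018, 0.008, 0.075, 0, 0, 0, 1]],
  ],
)

```text
time: 12.2
tool_pos: [0.6297, 0.0464, 0.1443]
tcp_rot: [0.264, 3.13, 0.001]
wrist_force: [0.4, -0.3, -6.6]
width: 0.17
grip_force: 79.1
```

Run:
```python
from h import *
plan([.6293,.0467,.138],np.radians(80.4))
s=bot.read_state();print(s['tool_pos'],s['wrist_force'],s['torque'])
b=bot.read_camera('scene');cv2.imwrite('pics/s5.png',b)
cv2.imwrite('pics/fin.png',cv2.resize(b[160:250,200:300],(800,720),interpolation=cv2.INTER_CUBIC)[:600])
fz=s['tool_pos'][2]-.0719
print('foot z',fz)
c=lambda p:(np.array(p)-[385,0]+.5)/4-.5+[200,150]
for p in((486,265),(524,233)):print('pin scene',ray('scene',c(p),.042)[0])
for x in(.6480,):
  th=np.radians(80.4);d=np.array([np.cos(th),np.sin(th)])
  for k in(-.02,.02):
    P=[*(np.array([.648,.0435])+k*d),fz+.028];print('exp hole in crop',(proj('scene',[P])[0]+.5-[200,160])*8)
    P[2]=.042;print('exp pin tip',(proj('scene',[P])[0]+.5-[200,160])*8,(proj('scene',[P])[0]+.5-[200,150])*4+[385,0])
```

```text
shift [0.0008 0.0004 0.0105] turn [ 0.0002  0.0001 -0.0002] mm 6 q [ 0.03  0.27  1.81  0.    1.06 -1.37] t 12.2
shift [0.0008 0.0004 0.0105] turn [ 2.000e-04 -3.000e-04  9.998e-01] mm 6 q [ 0.03  0.27  1.81  0.    1.06 -1.37] t 12.2
[0.62974006 0.04637685 0.14430501] [ 0.43263796 -0.3424315  -6.61104452] [-0.02280894 -0.07770683  0.04654379]
foot z 0.07240500558116796
pin scene [0.64601347 0.07078532 0.042     ]
pin scene [0.64039852 0.03105958 0.042     ]
exp hole in crop [271.57949668 244.79925544]
exp pin tip [279.77695339 370.4946536 ] [524.8884767 225.2473268]
exp hole in crop [190.89187444 306.17650941]
exp pin tip [202.0744517  432.26100047] [486.03722585 256.13050023]
```

View pics/fin.png

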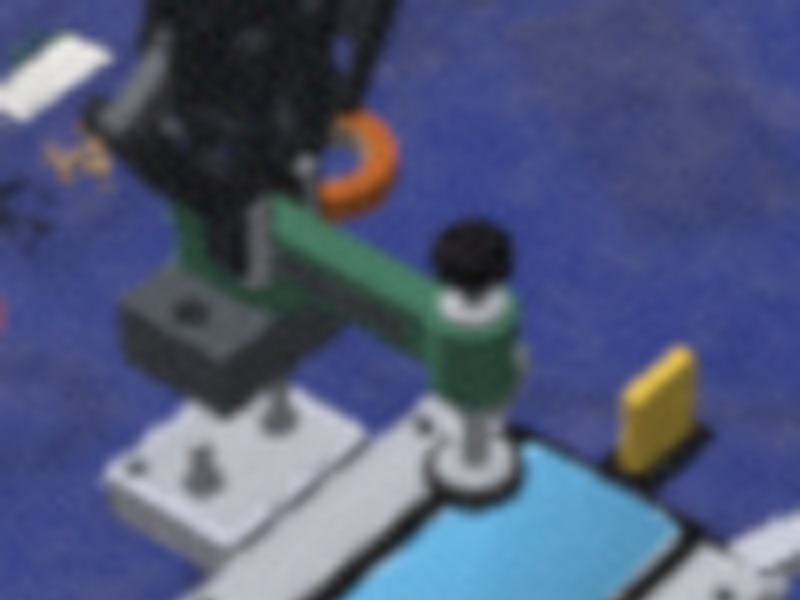

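The view shows the foot over the pins, its near hole at (193,312), pin tips at about (204,450) and (279,387), the pad over the phone's middle, and everything clear. I'll check the relative offset through the same camera.

Run:
```python
from h import *
th=np.radians(80.4);d=np.array([np.cos(th),np.sin(th)]);e=np.array([-d[1],d[0]]);J=np.c_[d,e];pin=np.array([.648,.0435])
c=lambda p:(np.array(p)+.5)/8-.5+[200,160]
def rel(p,z):return (((ray('scene',c(p),z)[0,:2]-pin)@J)*1e3).round(1)
print('ped left (37,-30)?',rel((103,481),.02),'front',rel((220,547),.02),'right',rel((367,433),.02))
print('pin base A',rel((204,490),.02),'B',rel((280,424),.02),'tipA',rel((204,450),.042),'tipB',rel((279,388),.042))
fz=.0724
print('hole',rel((193,312),fz+.028),'foot corners top L',rel((121,318),fz+.028),'front',rel((222,358),fz+.028),'bottom front',rel((224,416),fz))
print('knob',rel((473,248),fz+.104),'pad bottom',rel((474,482),fz+.004))
```

```text
ped left (37,-30)? [ 43.8 -26.4] front [41.8 26.8] right [-32.   29.4]
pin base A [25.1  3.9] B [-16.1   2.4] tipA [26.1  6.7] tipB [-13.1   6.1]
hole [21.8  2.8] foot corners top L [ 38.9 -13.6] front [32.3 25.4] bottom front [31.6 23.5]
knob [  5.5 110.3] pad bottom [  6.4 110.5]
```

Request:
play_rows(
  commands=[
    [[-0.001, 0.004, 0.007, 0, 0, 0, 1], [-0.001, 0.004, 0.0135, 0, 0, 0, 1], [-0.001, 0.004, 0.0135, 0, 0, 0, 1], [-0.001, 0.004, 0.0135, 0, 0, 0, 1], [-0.001, 0.004, 0.0135, 0, 0, 0, 1], [-0.001, 0.004, 0.0135, 0, 0, 0, 1], [-0.001, 0.004, 0.0135, 0, 0, 0, 1], [-0.001, 0.004, 0.0135, 0, 0, 0, 1]],
  ],
)

```text
time: 13.05
tool_pos: [0.6309, 0.0487, 0.1365]
tcp_rot: [0.264, 3.13, 0.001]
wrist_force: [0.1, 0.5, -7.0]
width: 0.165
grip_force: 79.1
```

Run:
```python
from h import *
s=bot.read_state();print(s['tool_pos'],s['wrist_force'],abs(s['joint_vel']).max(),s['grip_force'],R.from_rotvec(s['tcp_rot']).as_matrix().round(4).tolist())
print(bot.finish_job())
```

```text
[0.63085316 0.04872031 0.13648153] [ 0.08393402  0.5262061  -6.99156267] 0.002105212995384009 79.14570093154907 [[-0.9859, 0.1673, 0.001], [0.1673, 0.9859, 0.0006], [-0.0009, 0.0008, -1.0]]
the job is handed in; nothing more can be done
None
```

I handed the job in at about 13 s; no verdict came back. The carrier measured home (tab 195.5 mm short of the stop, 0.5 mm off the middle line). The press arm is held level and still over the pins, with about 2 cm of air. By my camera estimates the holes are within a few mm of the pins, inside the 7 mm allowed. I did not photograph the arm again after the last 2 mm sideways shift and 8 mm descent.

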